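# Latch the loaded tube carriage

### The arm

A 7-joint arm with a two-finger parallel gripper is mounted at the origin on the work surface; the furniture and walls round the work are solid. World frame = base frame: x ahead of the robot, y to its left, z up, the work surface at z = 0. Lengths are in m, angles in degrees, forces in N, time in s.
With the tool pointing down it reaches from about 0.425 to 0.875 m from the base axis. Payload 4.7 kg.
Tool frame: the origin (TCP) lies on the front face of the gripper's body, between the roots of the fingers; the fingertips stand 70 mm ahead of it and the grasp point (between the pads) lies 51 mm ahead of it (tip_extent is the distance from the TCP to the fingertips, in m); z points along the fingers, y is the direction in which the jaws open and shut (so a half turn about z gives the same grasp; the last joint's range is limited). The gripper opens to 87 mm and grips with 3 to 60 N. Pads are 19 mm wide; open, the fingers measure 117 mm over their backs; the gripper's body (75 mm by 190 mm) begins 51 mm behind the grasp point.
Start: joints at [64.635, 18.392, -4.016, 83.108, 1.295, 78.541, -3.26], TCP at [0.287, -0.583, 0.292] pointing down, gripper open.
Joint ranges: [-163.93, 163.93], [-17.29, 119.83], [-79.2, 71.16], [3.27, 140.29], [-89.18, 269.18], [5.43, 117.66], [-154.24, 154.24]. Speed limits (degrees/s): [147.25, 147.25, 180, 180, 180, 180, 180].

### API

Orientations are given as [roll, pitch, yaw] about the fixed x, y, z axes, in that order (R = Rz(yaw) Ry(pitch) Rx(roll)).
In Python, from cell import * gives the robot as it stands.
- The arm moves only by the tool carry_out, never from a script. Its argument "increments" is text: rows parted by semicolons, each of 7 numbers parted by spaces: the opening, from 0 (shut) to 1 (fully open), then the shift along the tool's x, y, z in m, then the turn, a rotation vector about the tool's x, y, z in degrees. A call has 1 to 20 rows; each row shifts and turns the pose as measured when the row begins, along the tool's axes as they then stand; what a row does not reach is not made up. A row lasts 1/8 s, in which the tool goes at most 62.5 mm and 10.7 degrees, less where a joint would pass 70% of its speed; a pose out of reach is approached as far as the arm can. A call is refused whole if a number of a shift passes 0.0625 or a number of a turn 10.7, either way. A call with a gripper value outside its range is refused whole. The fingers move at their own pace and stop on an object; "force" is the grip in N (left out, the last holds). Time passes only in rows, so rows that do not move let the fingers close. It gives the time, the measured TCP pose, the force and the opening at its end, in the units of the state.
- get_obs(): the state, without advancing time (a new reading comes with each control period).
- read_camera(name): name is "scene" or "top"; returns a dict with "img" (420x560x3 uint8, blue, green, red), "fx", "fy", "cx", "cy" (pixels), "k1" (the pictures are not rectified: a ray, as slopes to the right and down, at radius r is drawn at 1 + k1 r^2 times it, then the intrinsics apply), "world_from_camera" (4x4, takes a point from camera to world coordinates). Camera axes: x right, y down, z forward; pixel columns grow to the right and rows downward; lengths in m; the calibration is good to about 2 mm. A picture is of the moment at which its call begins. There is no depth.
- sign_off(): hands the job in, once; it reports no verdict.
Trained networks look in a picture, given as the dict that the camera call returned (one of the last four; its "shot" number tells which), for a name from the list of things; names that differ only in an ending like _2 or _b are one class to them, and where a whole thing is asked for, a point or a joint stands for the part that bears it (a point fixed in the world has none). Each returns a list of dicts, best first, with "confidence" (0 to 1); they miss things now and then, are a little off and sometimes report something else, mostly with a low value. They report only what shows in the picture. A call takes as long as a camera call.
- masks_of(target, picture): "pixels" (420x560 bool, what is visible of it) and "bbox" ([left, top, right, bottom] in pixels, round what is visible of it).
The state is a dict: "time_s": time; "qpos": joint angles; "joint_velocities": joint speeds; "effort": joint torques, N m; "tool_pos": TCP position; "tool_rot": TCP orientation; "force": force on the tool from outside, world axes, zero at the start; "wrist_torque": the same for the moment, N m; "grip_width": finger opening in m.
Only numpy, scipy, OpenCV 4.12 (cv2) and the standard library are available. Lean on these libraries where they do the work, as an engineer would, in place of code of your own. Each camera call takes 0.05 s, during which the arm holds its last target.

### The job

Two small loading stations stand on the bench, each with a sliding carriage that carries a blue tube rack and is still pulled out. Push the carriage whose rack holds the sample tubes along its slide, by the upright plate at its end, until it snaps over the spring catch and sits fully home against the end wall, then let go of it. Leave the carriage with the empty rack where it is.

Things in the scene. Friction and masses are not known exactly. Their poses are not given: they have to be found in the camera images.
- loaded_station: Fixed one-lane station whose carriage bears a blue rack with 7 upright tubes. Origin: under its middle, on the worktop; +y is the slide direction (push), roughly robot's left; z up. 104 mm wide (x), 200 long (y). Rails 18 mm high, end wall at +y 38 high. Spring catch housing on -x side, 34 high, x -52 to -78. Rack top 61 mm, tubes to 126 mm above worktop; both fixed to the carriage.
- loaded_pad (a point): Centre of the outer (-y) face of the bare metal push plate of the carriage with tubes; rides with it, 60 mm above the worktop; axes as the station's: push along +y. Plate upright, 50 mm wide (x), 8 thick, from 15 to 80 mm above the worktop; free space behind it (-y) above the 18 mm rails. Ahead (+y) of this face the rack begins at 34 mm, the nearest tubes at 68 mm.
- loaded_carriage (a joint): Travel of the carriage with tubes in m: 0 pulled out, 0.060 fully home at its stop. Starts at 0 to 0.020; about 1 N friction. From about 0.047 the spring catch resists with some 5 N more until 0.0555; past that it pulls the carriage on to 0.060 and holds it. Short of the catch it stays where it is left.
- empty_pad (a point): Same point (centre of the push plate's outer face, 60 mm above the worktop, same axes) on the other carriage, of the same build, whose blue rack holds no tubes. To be left where it is.

How it is judged:
By the outcome, as a careful person would: the job done as asked, in the order asked, and still so for the second after the job is handed in, with the robot touching nothing.
It also fails if it takes over 29 s, if anything falls off the work surface, if the arm or the gripper's body presses on something with over 40 N, if the wrist force passes 120 N, or if a joint passes its speed limit or range.

## Working session

There is one attempt and no reset: what is moved stays moved. The work goes in short steps, Python scripts to look and compute and a tool call to move; the robot and the scene stay as the last step left them, time stands still between calls to the robot, and variables do not carry over. Pictures are saved under pics/ and viewed, and the job is handed in when it is done.

Besides the shell and the picture viewer there is one more tool, called after "Emit:" by a JSON object that holds its "name" and its "arguments", one argument or row to a line. carry_out: Moves the arm, as the interface text tells. Its arguments: {"type":"object","properties":{"increments":{"type":"string"},"force":{"type":"number"}},"required":["increments"]}

```bash
mkdir -p pics
cat > h.py <<'E'
from cell import *
import numpy as np, cv2
E
python3 - <<'E'
from h import *
o=get_obs(); print({k:np.round(v,3) for k,v in o.items()})
for n in("scene","top"):
    p=read_camera(n); cv2.imwrite(f"pics/{n}0.png",p["img"])
    print(n,p["fx"],p["fy"],p["cx"],p["cy"],p["k1"],np.round(p["world_from_camera"],3).tolist())
    for t in("loaded_station","loaded_pad","empty_pad"):
        for m in masks_of(t,p)[:3]: print(t,m["confidence"],m["bbox"],m["pixels"].sum())
E
```

```text
{'time_s': np.float64(0.0), 'qpos': array([64.635, 18.439, -4.016, 83.175,  1.296, 78.54 , -3.261]), 'joint_velocities': array([-0.147,  0.022, -0.107,  0.018, -0.065,  0.052, -0.015]), 'effort': array([-0.0000e+00, -4.9128e+01, -4.0400e-01, -3.1253e+01, -6.4000e-02,
        4.4000e-02,  0.0000e+00]), 'tool_pos': array([ 0.286, -0.583,  0.291]), 'tool_rot': array([-1.79893e+02,  7.00000e-03,  2.61740e+01]), 'force': array([-0.244,  0.364, -1.05 ]), 'wrist_torque': array([-0.041, -0.001, -0.021]), 'grip_width': np.float64(0.087)}
scene 488.6029169848179 488.6029169848179 278.15280808180444 213.65154001216058 0.023005406904092064 [[0.612, -0.355, 0.706, -0.243], [-0.791, -0.267, 0.551, -0.561], [-0.007, -0.896, -0.444, 0.524], [0.0, 0.0, 0.0, 1.0]]
loaded_station 0.84 [164.6, 162.0, 257.2, 234.6] 3328
loaded_pad 0.84 [188.1, 159.7, 245.9, 226.2] 2069
empty_pad 0.85 [288.2, 221.5, 364.3, 278.3] 2566
top 440.90046983929216 440.90046983929216 276.0155613898723 201.46787673255773 -0.03405582118527807 [[-0.01, -0.981, 0.195, 0.274], [-1.0, 0.009, -0.006, -0.011], [0.005, -0.195, -0.981, 1.043], [0.0, 0.0, 0.0, 1.0]]
loaded_station 0.65 [138.3, 177.7, 224.0, 235.8] 3880
loaded_pad 0.58 [156.4, 180.2, 214.1, 223.6] 2132
empty_pad 0.74 [295.2, 185.3, 353.6, 232.4] 2062
```

Run:
```python
import cv2
a=cv2.imread("pics/scene0.png");cv2.imwrite("pics/s0z.png",cv2.resize(a[140:300,140:400],None,fx=3,fy=3,interpolation=cv2.INTER_CUBIC))
a=cv2.imread("pics/top0.png");cv2.imwrite("pics/t0z.png",cv2.resize(a[150:270,120:380],None,fx=3,fy=3,interpolation=cv2.INTER_CUBIC))
```

```text
(no output)
```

View pics/scene0.png

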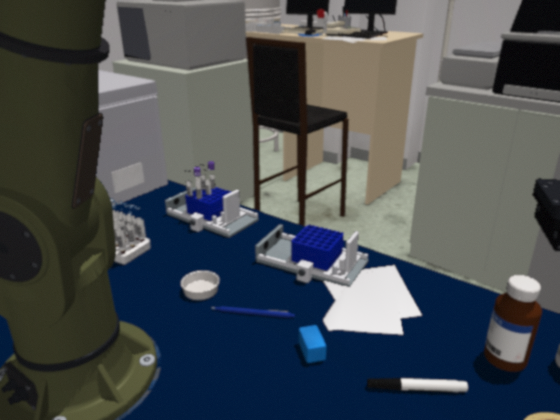

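View pics/top0.png

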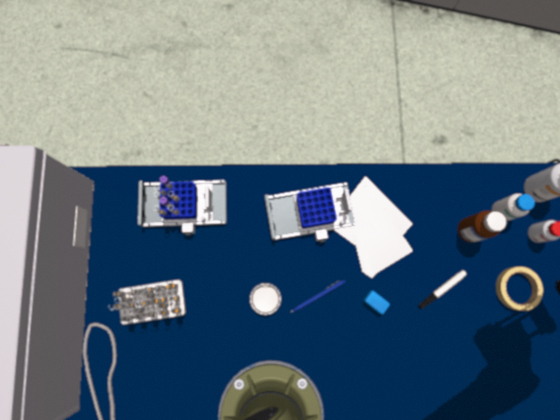

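```bash
ls pics
```

```text
s0z.png
scene0.png
t0z.png
top0.png
```

View pics/s0z.png

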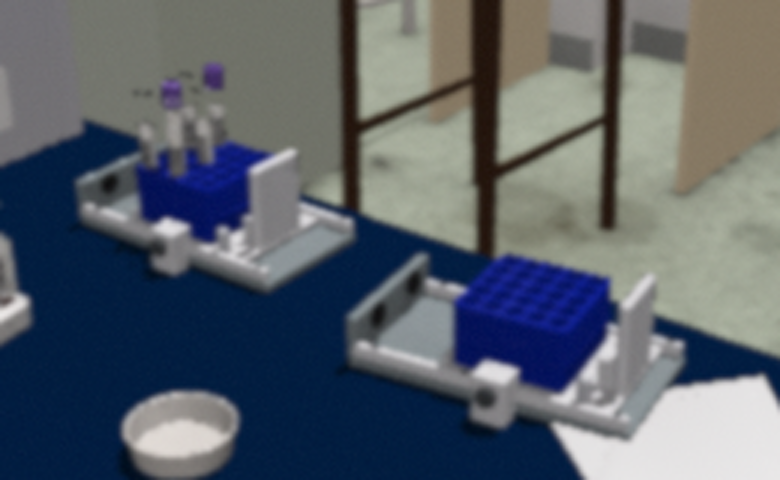

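View pics/t0z.png

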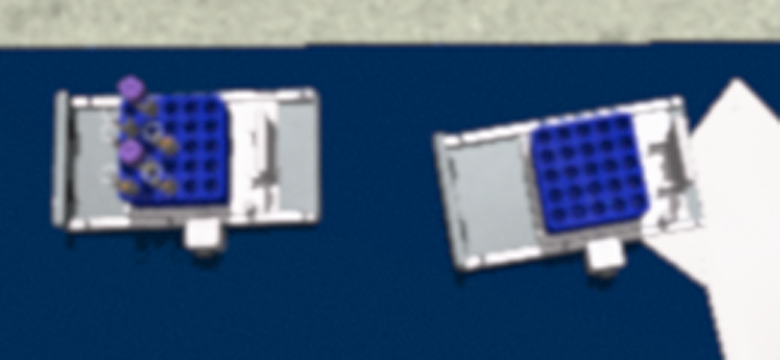

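```bash
cat >> h.py <<'E'
def K(p): return np.array([[p["fx"],0,p["cx"]],[0,p["fy"],p["cy"]],[0,0,1.]])
def proj(p,P):
    T=np.linalg.inv(p["world_from_camera"]); c=np.atleast_2d(P)@T[:3,:3].T+T[:3,3]
    return cv2.projectPoints(c,np.zeros(3),np.zeros(3),K(p),np.array([p["k1"],0,0,0.]))[0][:,0]
def onz(p,uv,z):
    s=cv2.undistortPoints(np.float64(uv).reshape(-1,1,2),K(p),np.array([p["k1"],0,0,0.]))[:,0]
    T=np.array(p["world_from_camera"]); d=np.c_[s,np.ones(len(s))]@T[:3,:3].T; o=T[:3,3]
    return o+d*((z-o[2])/d[:,2])[:,None]
E
python3 - <<'E'
from h import *
p=read_camera("top")
z=lambda l:np.array(l)/3.+[120,150]
print("rails end",onz(p,z([(319,90),(319,222)]),.018))
print("wall top",onz(p,z([(57,92),(57,225)]),.038))
print("plate cand",onz(p,z([(265,118),(265,187),(275,118),(275,187),(250,118)]),.08))
print("catch top",onz(p,z([(203,235)]),.034))
s=read_camera("scene")
z=lambda l:np.array(l)/3.+[140,140]
print("plate s",onz(s,z([(250,163),(293,150),(298,153),(260,167)]),.08))
E
```

```text
rails end [[0.53071756 0.10012212 0.018     ]
 [0.42445623 0.09886437 0.018     ]]
wall top [[0.52608128 0.3033543  0.038     ]
 [0.42094014 0.298051   0.038     ]]
plate cand [[0.49404486 0.13341981 0.08      ]
 [0.44179891 0.13238484 0.08      ]
 [0.49397507 0.12595229 0.08      ]
 [0.44173204 0.12499435 0.08      ]
 [0.49414976 0.14462349 0.08      ]]
catch top [[0.41280963 0.18624118 0.034     ]]
plate s [[0.46594598 0.1464891  0.08      ]
 [0.50307075 0.13710123 0.08      ]
 [0.50112815 0.13030055 0.08      ]
 [0.46511008 0.13558298 0.08      ]]
```

```bash
cat > ov.py <<'E'
from h import *
import sys
def W(c,yaw,L):
    a=np.radians(yaw);R=np.array([[np.cos(a),-np.sin(a),0],[np.sin(a),np.cos(a),0],[0,0,1]])
    return np.array(L)@R.T+[c[0],c[1],0]
def box(x0,x1,y0,y1,z0,z1):
    return [[(x0,y0,z),(x1,y0,z),(x1,y1,z),(x0,y1,z),(x0,y0,z)] for z in(z0,z1)]
def draw(p,name,c,yaw,yp,roi,f):
    a=cv2.resize(p["img"],None,fx=f,fy=f,interpolation=cv2.INTER_CUBIC)
    items=[(b,(0,255,0)) for b in box(-.052,.052,-.1,.1,0,.018)]+[(b,(0,255,255)) for b in box(-.052,.052,.094,.1,.018,.038)]+[(b,(0,0,255)) for b in box(-.025,.025,yp,yp+.008,.018,.08)]
    for b,col in items:
        uv=(proj(p,W(c,yaw,b))+.5)*f-.5
        cv2.polylines(a,[np.round(uv).astype(int)],False,col,1,cv2.LINE_AA)
    x0,y0,x1,y1=[int(v*f) for v in roi]
    cv2.imwrite(name,a[y0:y1,x0:x1])
E
python3 - <<'E'
from ov import *
c=(.4755,.2);yaw=1.2;yp=-.067
draw(read_camera("top"),"pics/ot.png",c,yaw,yp,(125,165,240,245),6)
draw(read_camera("scene"),"pics/os.png",c,yaw,yp,(155,150,270,245),6)
E
```

```text
(no output)
```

View pics/ot.png

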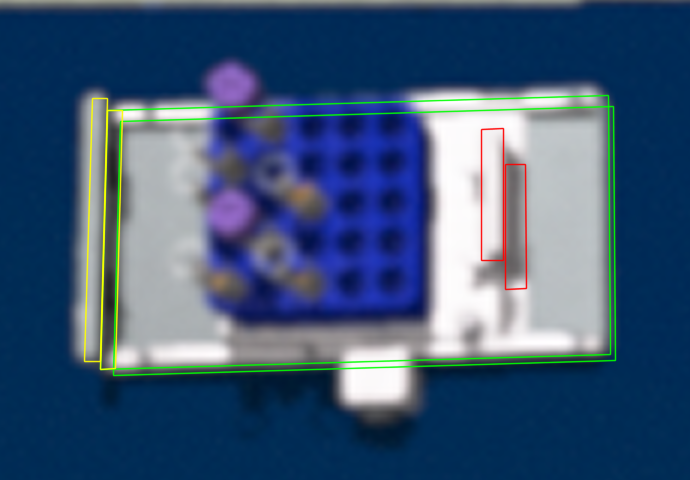

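View pics/os.png

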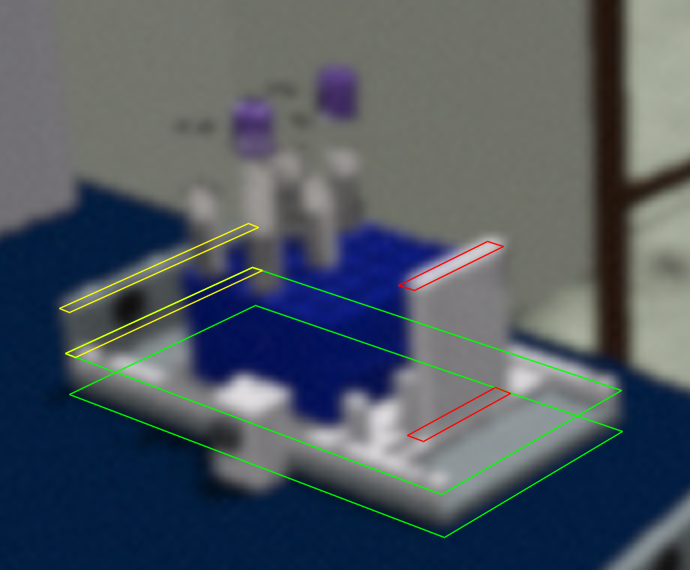

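Run:
```python
from ov import *
c=(.4785,.2015);yaw=0;yp=-.070
draw(read_camera("top"),"pics/ot2.png",c,yaw,yp,(125,165,240,245),6)
draw(read_camera("scene"),"pics/os2.png",c,yaw,yp,(155,150,270,245),6)
```

```text
(no output)
```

View pics/ot2.png

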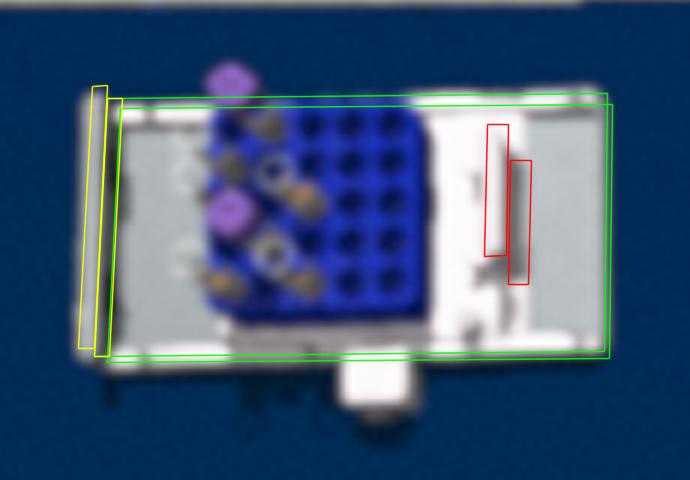

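View pics/os2.png

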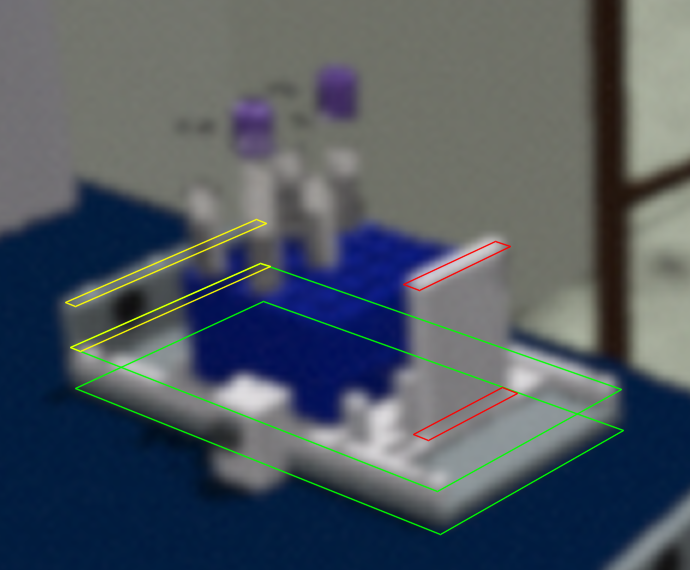

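```bash
cat > plan.py <<'E'
from h import *
def plan(wps,step=.05,rot=6):
    o=get_obs(); p=np.array(o["tool_pos"]); y=o["tool_rot"][2]
    print(p.round(4),np.round(o["tool_rot"],2),np.round(o["force"],1))
    for w,yw in wps:
        w=np.array(w); n=int(max(np.ceil(np.linalg.norm(w-p)/step),np.ceil(abs(yw-y)/rot)))
        for i in range(n):
            a=np.radians(y+(yw-y)*i/n); d=(w-p)/n
            print("0 %.3f %.3f %.3f 0 0 %.1f;"%(d[0]*np.cos(a)+d[1]*np.sin(a),d[0]*np.sin(a)-d[1]*np.cos(a),-d[2],-(yw-y)/n),end=" ")
        p,y=w,yw; print()
E
python3 -c "
from plan import *
plan([((.287,-.583,.35),26.2),((.5,-.3,.35),58),((.478,.085,.35),90.7)])"
```

```text
[ 0.2867 -0.5834  0.2923] [179.99   0.    26.17] [ 0.7 -0.5  0.1]
0 0.000 -0.000 -0.029 0 0 -0.0; 0 0.000 -0.000 -0.029 0 0 -0.0; 
0 0.040 -0.020 -0.000 0 0 -4.0; 0 0.041 -0.017 -0.000 0 0 -4.0; 0 0.042 -0.014 -0.000 0 0 -4.0; 0 0.043 -0.011 -0.000 0 0 -4.0; 0 0.043 -0.008 -0.000 0 0 -4.0; 0 0.044 -0.005 -0.000 0 0 -4.0; 0 0.044 -0.002 -0.000 0 0 -4.0; 0 0.044 0.001 -0.000 0 0 -4.0; 
0 0.039 -0.028 -0.000 0 0 -4.1; 0 0.041 -0.025 -0.000 0 0 -4.1; 0 0.043 -0.022 -0.000 0 0 -4.1; 0 0.044 -0.019 -0.000 0 0 -4.1; 0 0.046 -0.016 -0.000 0 0 -4.1; 0 0.047 -0.012 -0.000 0 0 -4.1; 0 0.047 -0.009 -0.000 0 0 -4.1; 0 0.048 -0.006 -0.000 0 0 -4.1;
```

Emit:
{"name": "carry_out", "arguments": {
  "increments": "0 0 0 -0.029 0 0 0; 0 0 0 -0.029 0 0 0; 0 0.040 -0.020 0 0 0 -4; 0 0.041 -0.017 0 0 0 -4; 0 0.042 -0.014 0 0 0 -4; 0 0.043 -0.011 0 0 0 -4; 0 0.043 -0.008 0 0 0 -4; 0 0.044 -0.005 0 0 0 -4; 0 0.044 -0.002 0 0 0 -4; 0 0.044 0.001 0 0 0 -4"
}}

```text
time_s: 1.95
tool_pos: [0.5048, -0.2862, 0.3496]
tool_rot: [-179.9, 0.1, 59.6]
force: [0.3, -1.2, 0.1]
grip_width: 0.0017
```

```bash
python3 -c "
from plan import *
plan([((.478,.075,.35),90.7)])
plan([((.478,.075,.35),90.7),((.478,.085,.125),90.7)])"
```

```text
[ 0.5048 -0.2862  0.3496] [-1.7988e+02  1.4000e-01  5.9600e+01] [ 0.3 -1.2  0.1]
0 0.037 -0.026 -0.000 0 0 -3.9; 0 0.039 -0.023 -0.000 0 0 -3.9; 0 0.040 -0.020 -0.000 0 0 -3.9; 0 0.042 -0.018 -0.000 0 0 -3.9; 0 0.043 -0.015 -0.000 0 0 -3.9; 0 0.044 -0.012 -0.000 0 0 -3.9; 0 0.044 -0.009 -0.000 0 0 -3.9; 0 0.045 -0.006 -0.000 0 0 -3.9; 
[ 0.5048 -0.2862  0.3496] [-1.7988e+02  1.4000e-01  5.9600e+01] [ 0.3 -1.2  0.1]
0 0.037 -0.026 -0.000 0 0 -3.9; 0 0.039 -0.023 -0.000 0 0 -3.9; 0 0.040 -0.020 -0.000 0 0 -3.9; 0 0.042 -0.018 -0.000 0 0 -3.9; 0 0.043 -0.015 -0.000 0 0 -3.9; 0 0.044 -0.012 -0.000 0 0 -3.9; 0 0.044 -0.009 -0.000 0 0 -3.9; 0 0.045 -0.006 -0.000 0 0 -3.9; 
0 0.002 0.000 0.045 0 0 -0.0; 0 0.002 0.000 0.045 0 0 -0.0; 0 0.002 0.000 0.045 0 0 -0.0; 0 0.002 0.000 0.045 0 0 -0.0; 0 0.002 0.000 0.045 0 0 -0.0;
```

Emit:
{"name": "carry_out", "arguments": {
  "increments": "0 0.037 -0.026 0 0 0 -3.9; 0 0.039 -0.023 0 0 0 -3.9; 0 0.040 -0.020 0 0 0 -3.9; 0 0.042 -0.018 0 0 0 -3.9; 0 0.043 -0.015 0 0 0 -3.9; 0 0.044 -0.012 0 0 0 -3.9; 0 0.044 -0.009 0 0 0 -3.9; 0 0.040 -0.006 0 0 0 -3.9; 0 0 0 0 0 0 0"
}}

```text
time_s: 3.08
tool_pos: [0.4656, 0.0989, 0.3463]
tool_rot: [-179.8, 0.3, 93.8]
force: [0.0, -1.1, -0.4]
grip_width: 0.0003
```

```bash
python3 -c "
from plan import *
plan([((.478,.090,.125),90.7)])"
```

```text
[0.4656 0.0989 0.3463] [-179.78    0.28   93.82] [ 0.  -1.1 -0.4]
0 -0.002 0.002 0.044 0 0 0.6; 0 -0.002 0.002 0.044 0 0 0.6; 0 -0.002 0.002 0.044 0 0 0.6; 0 -0.002 0.002 0.044 0 0 0.6; 0 -0.002 0.002 0.044 0 0 0.6;
```

Emit:
{"name": "carry_out", "arguments": {
  "increments": "0 -0.009 0.008 0 0 0 1.5; 0 0 0.004 0.040 0 0 1.5; 0 0 0 0.042 0 0 0; 0 0 0 0.042 0 0 0; 0 0 0 0.042 0 0 0; 0 0 0 0.035 0 0 0; 0 0 0 0 0 0 0"
}}

```text
time_s: 3.95
tool_pos: [0.4819, 0.0773, 0.1383]
tool_rot: [-179.9, 0.6, 89.6]
force: [0.3, -0.5, 0.0]
grip_width: 0.0005
```

Run:
```python
from ov import *
o=get_obs();print(np.round(o["tool_pos"],4),np.round(o["tool_rot"],2),np.round(o["force"],2),np.round(o["qpos"],1))
c=(.4777,.2005);yaw=.7;yp=-.069
draw(read_camera("top"),"pics/ot3.png",c,yaw,yp,(125,165,240,245),6)
draw(read_camera("scene"),"pics/os3.png",c,yaw,yp,(155,150,270,245),6)
```

```text
[0.4819 0.0773 0.1383] [-179.9     0.62   89.55] [ 0.3  -0.54  0.01] [ 24.9  10.  -40.  114.5   8.2  58.3 -19.5]
```

View pics/ot3.png

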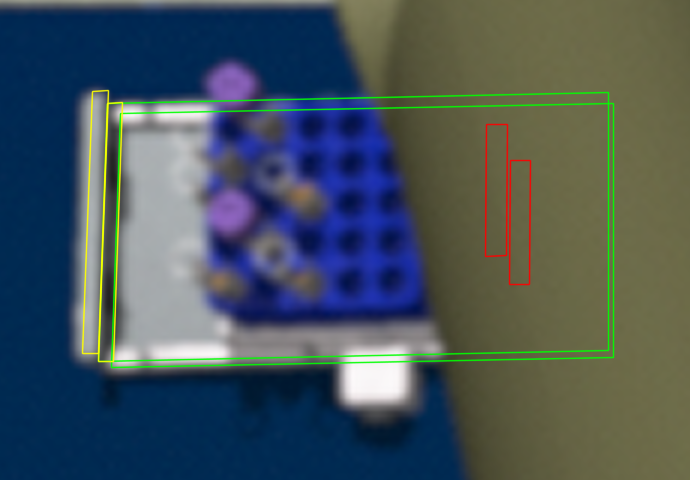

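View pics/os3.png

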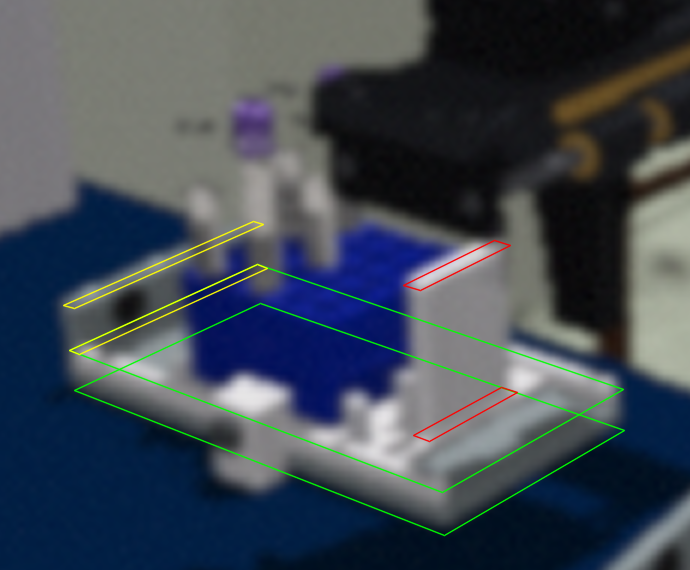

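Emit:
{"name": "carry_out", "arguments": {
  "increments": "0 0.010 -0.003 0.012 0 0 -1; 0 0.012 0 0.006 0 0 0; 0 0.010 0 0 0 0 0; 0 0 0 0 0 0 0"
}}

```text
time_s: 4.55
tool_pos: [0.4836, 0.1133, 0.1258]
tool_rot: [179.3, 0.6, 90.6]
force: [0.4, -0.2, 0.1]
grip_width: 0.0002
```

Run:
```python
from ov import *
o=get_obs();print(np.round(o["tool_pos"],4),np.round(o["tool_rot"],2),np.round(o["force"],2),np.round(o["qpos"],1))
c=(.4777,.2005);yaw=.7;yp=-.069
draw(read_camera("scene"),"pics/os4.png",c,yaw,yp,(155,150,270,245),6)
```

```text
[0.4836 0.1133 0.1258] [179.32   0.59  90.65] [ 0.38 -0.16  0.13] [ 21.5  12.  -41.2 114.4  10.4  56.4 -24.2]
```

View pics/os4.png

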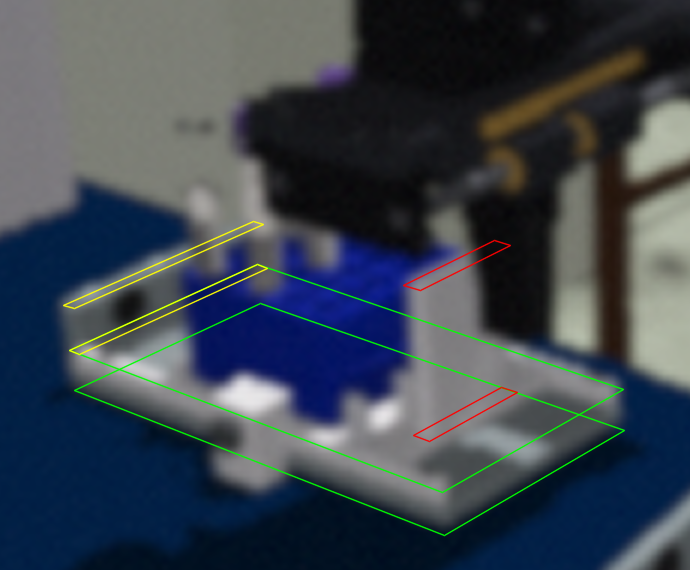

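Emit:
{"name": "carry_out", "arguments": {
  "increments": "0 -0.002 -0.005 0.005 0 0 0; 0 0 -0.002 0.003 0 0 0; 0 0 0 0 0 0 0"
}}

```text
time_s: 4.97
tool_pos: [0.4763, 0.1095, 0.1172]
tool_rot: [179.3, 0.7, 90.5]
force: [0.3, 0.7, 0.3]
grip_width: 0.0002
```

Emit:
{"name": "carry_out", "arguments": {
  "increments": "0 0.008 0 0 0 0 0; 0 0.008 0 0 0 0 0; 0 0.008 0 0 0 0 0; 0 0.008 0 0 0 0 0"
}}

```text
time_s: 5.48
tool_pos: [0.4761, 0.1425, 0.1169]
tool_rot: [179.3, 0.7, 90.5]
force: [-0.7, -1.0, 0.4]
grip_width: 0.0005
```

Run:
```python
from ov import *
o=get_obs();print(np.round(o["tool_pos"],4),np.round(o["tool_rot"],2),np.round(o["force"],2),np.round(o["qpos"],1))
c=(.4777,.2005);yaw=.7;yp=-.069
draw(read_camera("scene"),"pics/os5.png",c,yaw,yp,(155,150,270,245),6)
```

```text
[0.4761 0.1425 0.1169] [179.34   0.72  90.46] [-0.7  -1.02  0.4 ] [ 18.5  13.1 -42.  114.7  11.7  55.7 -29. ]
```

View pics/os5.png

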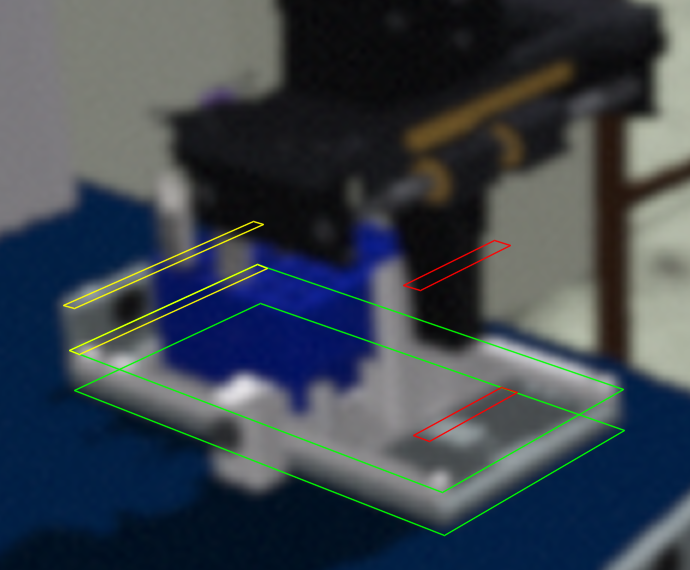

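Emit:
{"name": "carry_out", "arguments": {
  "increments": "0 0.006 0 0 0 0 0; 0 0.006 0 0 0 0 0"
}}

```text
time_s: 5.78
tool_pos: [0.4759, 0.1556, 0.1168]
tool_rot: [179.3, 0.8, 90.5]
force: [-1.2, -5.4, 4.1]
grip_width: 0.0001
```

Emit:
{"name": "carry_out", "arguments": {
  "increments": "0 0.005 0 0 0 0 0; 0 0.005 0 0 0 0 0"
}}

```text
time_s: 6.02
tool_pos: [0.4759, 0.1661, 0.1167]
tool_rot: [179.3, 0.8, 90.5]
force: [0.8, -0.2, 0.2]
grip_width: 0.0009
```

Run:
```python
from ov import *
o=get_obs();print(np.round(o["tool_pos"],4),np.round(o["tool_rot"],2),np.round(o["force"],2),np.round(o["qpos"],1))
c=(.4777,.2005);yaw=.7;yp=-.069
draw(read_camera("scene"),"pics/os6.png",c,yaw,yp,(155,150,270,245),6)
draw(read_camera("top"),"pics/ot6.png",c,yaw,yp,(125,165,240,245),6)
```

```text
[0.4759 0.1661 0.1167] [179.33   0.75  90.49] [ 0.8  -0.2   0.19] [ 16.1  14.3 -42.6 113.7  12.8  56.  -32.3]
```

View pics/os6.png

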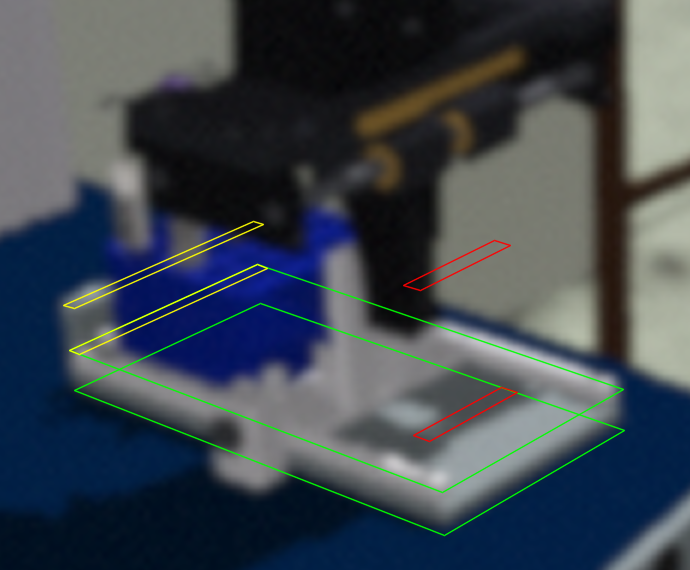

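View pics/ot6.png

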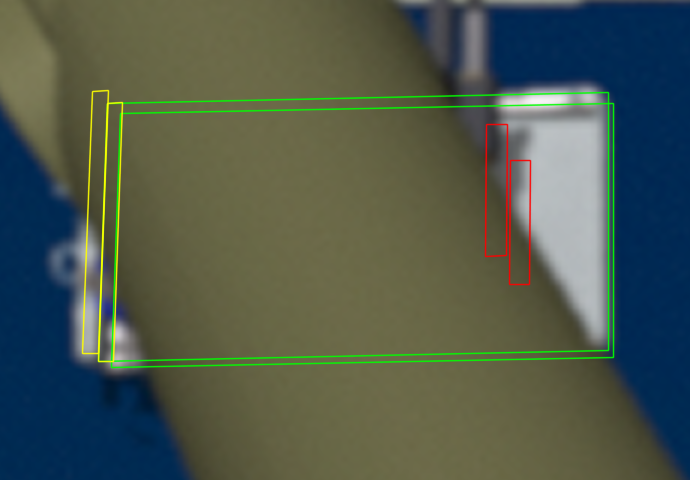

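Emit:
{"name": "carry_out", "arguments": {
  "increments": "0 0.002 0 0 0 0 0; 0 0 0 0 0 0 0"
}}

```text
time_s: 6.38
tool_pos: [0.476, 0.1666, 0.1166]
tool_rot: [179.4, 0.9, 90.5]
force: [-0.4, -0.0, -0.0]
grip_width: 0.0005
```

Emit:
{"name": "carry_out", "arguments": {
  "increments": "0 0.003 0 0 0 0 0; 0 0.002 0 0 0 0 0"
}}

```text
time_s: 6.62
tool_pos: [0.476, 0.1671, 0.1166]
tool_rot: [179.5, 1.4, 90.4]
force: [-1.9, -6.2, 5.3]
grip_width: 0.0003
```

Emit:
{"name": "carry_out", "arguments": {
  "increments": "0 0.006 0 0 0 0 0; 0 0.006 0 0 0 0 0"
}}

```text
time_s: 6.88
tool_pos: [0.4762, 0.1681, 0.1166]
tool_rot: [179.8, 2.5, 90.0]
force: [-2.9, -15.8, 12.4]
grip_width: 0.0006
```

Emit:
{"name": "carry_out", "arguments": {
  "increments": "0 -0.010 0 0 0 0 0; 0 -0.020 0 0 0 0 0; 0 -0.030 0 0 0 0 0; 0 -0.020 0 -0.030 0 0 0; 0 0 0 -0.05 0 0 0; 0 -0.02 0 -0.05 0 0 0; 0 -0.05 0 -0.04 0 0 0; 0 -0.06 0 0 0 0 0; 0 -0.06 0 0 0 0 0; 0 -0.06 0 0 0 0 0; 0 0 0 0 0 0 0"
}}

```text
time_s: 8.25
tool_pos: [0.4791, -0.1577, 0.3041]
tool_rot: [179.0, 1.9, 90.5]
force: [-0.3, -0.4, -0.2]
grip_width: 0.0005
```

Run:
```python
from ov import *
o=get_obs();print(np.round(o["tool_pos"],4),np.round(o["tool_rot"],2),np.round(o["force"],2),np.round(o["qpos"],1))
c=(.4777,.2005);yaw=.7;yp=-.069+.045
s=read_camera("scene");t=read_camera("top")
draw(s,"pics/os7.png",c,yaw,yp,(155,150,270,245),6)
draw(t,"pics/ot7.png",c,yaw,yp,(125,165,240,245),6)
cv2.imwrite("pics/s7.png",s["img"]);cv2.imwrite("pics/t7.png",t["img"])
```

```text
[ 0.4791 -0.1577  0.3041] [178.96   1.88  90.5 ] [-0.31 -0.38 -0.23] [ 40.5   0.3 -26.2 102.6   1.7  75.6  14.5]
```

View pics/os7.png

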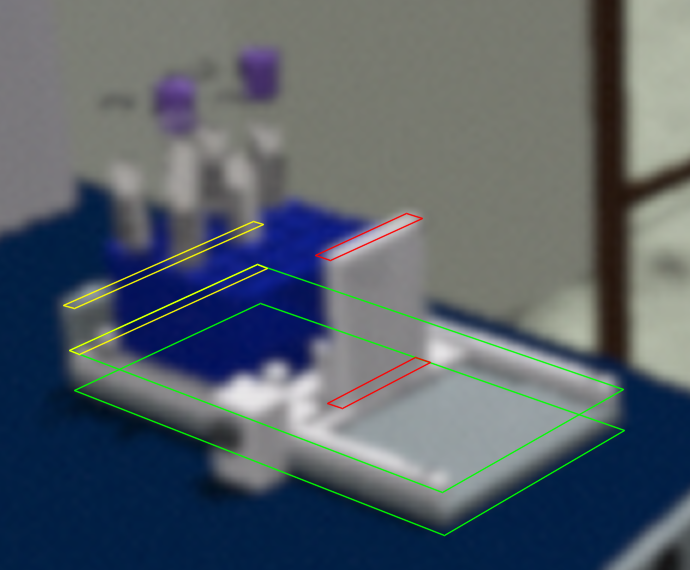

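View pics/ot7.png

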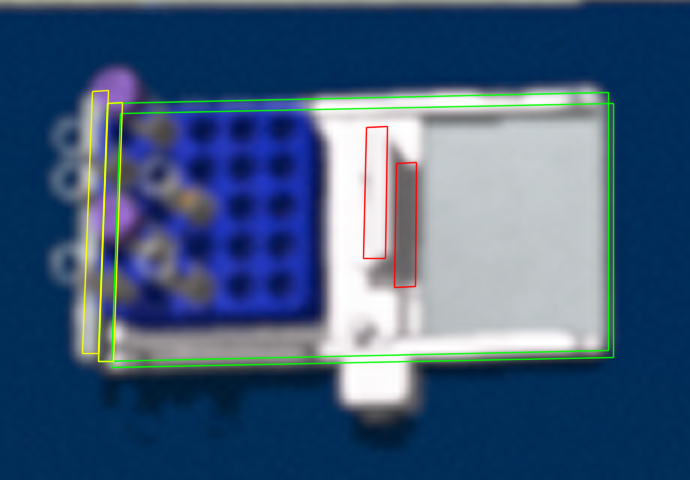

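View pics/s7.png

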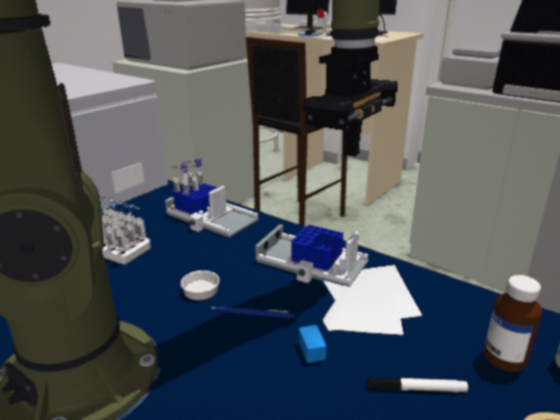

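View pics/t7.png

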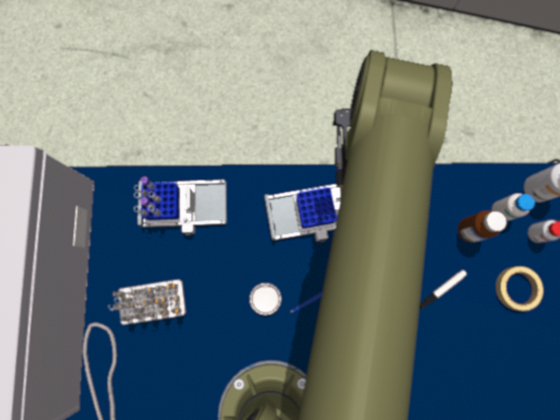

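```bash
python3 -c "
from cell import *
print(sign_off())"
```

```text
the job is handed in; nothing more can be done
None
```

I pushed the carriage with the tubes fully home with the closed fingertips, then backed off and handed the job in at about 8.4 s. The carriage with the empty rack was left where it stood.

- **Snap:** resistance rose to about 5.4 N in the catch zone, then dropped to about 0. That fits the carriage snapping over and pulling ahead of the fingers.
- **End stop:** an extra push met a firm stop of about 16–20 N and moved only about 1 mm more. That is well above the catch's roughly 6 N, so it was the stop and not the catch.
- **Pictures after retreat:** the plate had moved about 45 mm from where it started, the carriage is at the end wall, and the tubes are still in the rack. The arm was about 0.3 m up, with no contact force.
- **Empty station:** it looked unchanged in the scene and top pictures, though the arm hid part of it from above.
- **Small disagreements:** the scene camera overlay was off from the top one by about 1–2 mm, within calibration. The tool moves overshot by about 10%, so I corrected the position once before touching the plate.

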